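# Clamp the cylinder end cap and lock the jaw

## Task

Clamp the black end cap in the blue fixture: fit the loose crank fully onto the square shaft end and wind it clockwise (seen from above) until the yellow jaw has closed on the cap, leaving the crank on the shaft from then on. After that, use the mallet to drive the red-headed lock pin on the jaw fully down (do not touch the pin with the gripper), then stand the mallet upright on its head on the bench again. Leave the brass valve, the grey flange and the aluminium piston where they are.

Things in the scene. Friction and masses are not known exactly. Their poses are not given: they have to be found in the camera images.
- fixture: Clamp fixture fixed to the bench. Origin: centre of its bed's underside; bed 100 (x) by 320 (y) mm, 20 mm high, its top flat. Blue gearbox 80 x 80 mm, top 75 mm above the bench, centred at y +115 mm, with the upright drive shaft in its top. Blue fixed jaw 90 (x) by 30 (y) mm, top at 70 mm, its face at y -127 mm. The yellow jaw runs between them along y.
- square_seat (a point): Point on the upright drive shaft's axis, at fixture (0, +115, 83) mm: the flat top of a steel collar (44 mm diameter, 8 mm high) on which the crank comes to rest. Above it stands the square shaft end, 16 mm across flats, 20 mm high, with a rounded nose on top up to 28 mm that leads the crank on. z up; x and y are square to its flats and turn with the shaft.
- shaft (a joint): Angle of the drive shaft, rad, growing clockwise seen from above. It starts anywhere from 0 to 3 and has a hard stop at 20.0, where the jaw is fully closed on the cap. One turn moves the jaw 7 mm (1.114 mm per rad). It needs about 0.13 N m to turn and stays where it is left; pushing the jaw does not move it.
- jaw (a joint): Travel of the yellow moving jaw, m, growing towards the fixed jaw (fixture -y). 0.0222 is fully closed on the end cap. The jaw is 90 mm (x) by 40 mm (y), top 70 mm above the bench; its centre lies at fixture y = -35 mm minus this travel.
- lock_pin: Red-headed sprung lock pin upright in the middle of the moving jaw's top, travelling with it. Origin: centre of the top of its head (20 mm diameter, 6 mm thick; shank 12 mm), z up. Its top stands 100 mm above the bench at first, 85 mm when fully driven (15 mm travel). Driving it takes 5 to 7 N; it stays where it is driven.
- end_cap: Black anodized cylinder end cap, 50 x 50 x 28 mm with a 32 mm boss 6 mm high on top, 190 g, lying loose on the bed between the jaws. Origin: centre of its underside, z up.
- crank: Crank lying flat, 450 g. Origin: centre of its hub's underside; z up; x along the arm to the knob. Hub 36 x 36 x 34 mm high; 18 mm square through hole, sides along x and y. Arm 22 wide, 12 mm thick, to x = 84 mm; balance weight 20 mm high to x = -48 mm. Red knob at x = 70 mm: 22 mm diameter, z = 16 to 64 mm, spins freely. On the shaft: 0.13 rad of play each way.
- mallet: Soft-faced mallet standing on one face of its head on the bench, about 260 g. Origin: centre of that lower face; z up. The head is a cylinder 44 mm in diameter and 80 mm high with orange faces; the wooden handle, 20 mm wide and 24 mm high, runs level along -x at z = 40 mm, from the head to x = -133 mm.
- valve: Brass quick-exhaust valve, 30 x 72 x 42 mm high, a bystander. Origin: centre of its underside.
- flange: Grey cast-iron mounting flange, 64 x 64 x 24 mm high, a bystander. Origin: centre of its underside.
- piston: Aluminium piston, 48 mm in diameter, 40 mm high, a bystander. Origin: centre of its underside.
Things that resemble listed ones, but are neither listed nor needed, are in the scene too. Of the things that look like the end_cap, the smallest one is meant.

How it is judged:
On the way, in this order (a step that is already met when the one before it is completed fails the run):
1. the crank is fully seated on the square shaft end (distance between crank and square_seat below 0.005 m and angle between crank's own z axis and vertical below 0.12 rad), for 0.2 s.
2. the jaw is wound closed on the end cap (value of joint jaw above 0.0208 m and distance between crank and square_seat below 0.009 m), for 0.2 s.
3. the lock pin is driven down with the jaw closed (value of joint jaw above 0.0208 m and height (world z) of lock_pin below 0.088 m), for 0.2 s.
At the end, for the whole second after the job is handed in: Jaw travel over 20.8 of 22.2 mm, end cap flat and within 3 mm of the fixed jaw; lock pin's top below 88 mm (driven 12 of 15 mm); crank still seated on the shaft (within 6 mm, tilt under 0.12 rad) and mallet upright on its head on the bench (tilt under 0.1 rad), both at rest (all of step 3 and distance between crank and square_seat below 0.006 m and angle between crank's own z axis and vertical below 0.12 rad and y of end_cap in the frame of fixture below -0.099 m and angle between each of end_cap, mallet's own z axis and vertical below 0.1 rad and height (world z) of mallet below 0.006 m and linear speed of each of mallet, crank below 0.02 m/s); the robot touches nothing.
It fails at once if the crank comes off the square shaft end once winding has begun (value of joint shaft above 4 rad and distance between crank and square_seat above 0.02 m).
It fails at once if the gripper or arm touches the lock pin (contact force between any of the fingers, the arm and lock_pin above 1 N).
It fails at once if a bystander is shoved (distance of any of valve, flange, piston from where it was at the start of the episode above 0.02 m).
It also fails if it takes over 72 s, if anything falls off the work surface, if the arm or the gripper's body presses on something with over 40 N, if the wrist force passes 120 N, or if a joint passes its speed limit or range.

## Robot

A 6-joint arm with a two-finger parallel gripper is mounted at the origin on the work surface. World frame = base frame: x ahead of the robot, y to its left, z up, the work surface at z = 0. Lengths are in m, angles in rad, forces in N, time in s.
With the tool pointing down it reaches from about 0.3 to 0.875 m from the base axis. Payload 6.4 kg.
Tool frame: the origin (TCP) lies at the very end of the fingers, on their centre line; the grasp point (between the pads) lies 19 mm behind it; z points along the fingers, y is the line along which they close (so a half turn about z gives the same grasp; the last joint's range is limited). The gripper opens to 85 mm and grips with 20 to 120 N. Pads are 22 mm wide; open, the fingers measure 114 mm over their backs; the gripper's body (76 mm by 85 mm) begins 54 mm behind the grasp point. The pads swing forward as they close: fully open they stand 13 mm farther back than shut.
Start: joints at [1.059, 0.181, 1.607, -0, 1.354, -0.206], TCP at [0.173, 0.548, 0.231] pointing down, gripper open.
Joint ranges: [-2.99, 2.99], [-0.89, 2.07], [0.3, 2.58], [-1.14, 4.28], [0, 2.63], [-3.12, 3.12]. Speed limits (rad/s): [2.57, 2.57, 3.01, 3.14, 3.14, 3.14].

## Interface

Orientations are given as a unit quaternion [w, x, y, z].
In Python, from bench import telemetry, camera, ctrl, spotter gives the robot as it stands.
- The arm moves only by the tool send_rows, never from a script. Its argument "series" is a list of rows, each a list of 3 entries, a list of its own where there are three numbers: the turn, a rotation vector about the world's x, y, z in degrees, then the shift along the world's x, y, z in mm, then the closure, from -1 (fully open) to 1 (shut), so that 0 is half open. In form: [[[rx, ry, rz], [dx, dy, dz], gripper], ...]. A call has 1 to 10 rows; each row is the pose to reach, as a shift and turn from the pose commanded when the call began; what a row does not reach only later rows make up. A row lasts 1/8 s, in which the tool goes at most 62.5 mm and 10.7 degrees, less where a joint would pass 70% of its speed; a pose out of reach is approached as far as the arm can. A call with a gripper value outside its range is refused whole. The fingers move at their own pace and stop on an object; the grip force is fixed at half the most. Time passes only in rows, so rows that repeat a pose let the fingers close. It gives the time, the measured TCP pose, the force, the opening and the grip force at its end, in the units of the state.
- telemetry.get_obs(): the state, without advancing time (a new reading comes with each control period).
- camera(name): name is "scene" or "top" or "wrist"; returns a dict with "pixels" (420x560x3 uint8, red, green, blue), "camera_matrix" (3x3 intrinsics, pixels), "dist_coeffs" ([k1, k2, p1, p2, k3] as OpenCV has them; the pictures are not rectified), "xyz" and "orientation" of the camera in the world. Camera axes: x right, y up, looking along -z (the intrinsics and any distortion apply to the point x, -y, -z); pixel columns grow to the right and rows downward; lengths in m; the calibration is good to about 2 mm. A picture is of the moment at which its call begins. There is no depth.
- ctrl.hand_in(): hands the job in; it is judged then, once.
Trained networks look in the newest picture that a camera, given by its name, has taken for a name from the list of things; names that differ only in an ending like _2 or _b are one class to them, and where a whole thing is asked for, a point or a joint stands for the part that bears it (a point fixed in the world has none). Each returns a list of dicts, best first, with "conf" (0 to 1); they miss things now and then, are a little off and sometimes report something else, mostly with a low value. They report only what shows in the picture. A call takes as long as a camera call. They do not tell look-alikes from the thing itself.
- spotter.boxes_of(thing, camera): "xyz" ([x, y, z] in m, in world coordinates, good to about 4 mm: the middle of the surface that is visible of it).
- spotter.landmark_of(thing, camera): "xyz" ([x, y, z] in m, in world coordinates, good to about 4 mm: a listed point, or the origin of a listed thing).
The state is a dict: "time_s": time; "q": joint angles; "dq": joint speeds; "joint_efforts": joint torques, N m; "eef_pos": TCP position; "eef_rot": TCP orientation; "wrist_force": force on the tool from outside, world axes, zero at the start; "torque": the same for the moment, N m; "opening": opening from 0.0 (shut) to 1.0 (fully open); "grasp_force": force on a finger pad.
Only numpy, scipy, OpenCV 4.12 (cv2) and the standard library are available. Lean on these libraries where they do the work, as an engineer would, in place of code of your own. Each camera call takes 0.05 s, during which the arm holds its last target. There are 200 camera calls.

## Working session

There is one attempt and no reset: what is moved stays moved. The work goes in short steps, Python scripts to look and compute and a tool call to move; the robot and the scene stay as the last step left them, time stands still between calls to the robot, and variables do not carry over. Pictures are saved under pics/ and viewed, at most 10 in all, crops included, and the job is handed in when it is done.

Besides the shell and the picture viewer there is one more tool, called after "Request:" as a command line: name --argument value ..., lists and objects as JSON in quotes. send_rows: Moves the arm, as the interface text tells. Its arguments: {"type":"object","properties":{"series":{"type":"array","items":{"type":"array"}}},"required":["series"]}

```bash
mkdir -p pics; cat > h.py <<'E'
import numpy as np,cv2
from scipy.spatial.transform import Rotation as R
from bench import telemetry,camera,ctrl,spotter
def q2R(q): return R.from_quat([q[1],q[2],q[3],q[0]])
def ray(c,uv):
    n=cv2.undistortPoints(np.array([[uv]],float),np.array(c['camera_matrix']),np.array(c['dist_coeffs']))[0,0]
    return np.array(c['xyz']),q2R(c['orientation']).apply([n[0],-n[1],-1])
def at_z(c,uv,z):
    o,d=ray(c,uv); return o+d*(z-o[2])/d[2]
def proj(c,p):
    v=q2R(c['orientation']).inv().apply(np.array(p)-c['xyz']); v=v*[1,-1,-1]
    return cv2.projectPoints(v.reshape(1,3),np.zeros(3),np.zeros(3),np.array(c['camera_matrix']),np.array(c['dist_coeffs']))[0].ravel()
def save(c,n,crop=None,s=1):
    im=c['pixels'][:,:,::-1]
    if crop: x0,y0,x1,y1=crop; im=im[y0:y1,x0:x1]
    cv2.imwrite('pics/'+n+'.png',cv2.resize(im,None,fx=s,fy=s,interpolation=cv2.INTER_CUBIC))
E
python3 - <<'E'
from h import *
o=telemetry.get_obs();print(o['time_s'],o['wrist_force'],q2R(o['eef_rot']).as_matrix().round(3).tolist())
C={}
for n in('top','scene'):
    c=C[n]=camera(n);save(c,n+'0');np.save(n+'0.npy',c,allow_pickle=True)
    for t in['fixture','square_seat','jaw','lock_pin','end_cap','crank','mallet','valve','flange','piston']:
        print(n,t,[(np.round(d['xyz'],3).tolist(),round(d['conf'],2),proj(c,d['xyz']).round().tolist()) for d in spotter.landmark_of(t,n)])
E
```

```text
0.0 [0.1725441  0.33070043 0.65796232] [[-0.954, 0.301, -0.001], [0.301, 0.954, -0.002], [0.0, -0.002, -1.0]]
top fixture [([0.582, -0.038, -0.003], 0.78, [287.0, 202.0])]
top square_seat [([0.601, 0.073, 0.082], 0.54, [248.0, 194.0])]Traceback (most recent call last):
  File "<stdin>", line 7, in <module>
ValueError: it knows: crank, end_cap, fixture, flange, lock_pin, mallet, piston, square_seat, valve
```

```bash
python3 - <<'E'
from h import *
for n in('top','scene'):
    c=camera(n);save(c,n+'0',None,1.4);np.save(n+'0.npy',c,allow_pickle=True)
    for t in['fixture','square_seat','lock_pin','end_cap','crank','mallet','valve','flange','piston']:
        print(n,t,[(np.round(d['xyz'],3).tolist(),round(d['conf'],2),proj(c,d['xyz']).round().tolist()) for d in spotter.landmark_of(t,n)])
E
```

```text
top fixture [([0.572, -0.135, 0.017], 0.59, [321.0, 204.0])]
top square_seat [([0.6, 0.075, 0.083], 0.69, [248.0, 195.0]), ([0.582, -0.037, -0.003], 0.68, [287.0, 202.0])]
top lock_pin [([0.571, -0.072, 0.103], 0.39, [301.0, 204.0]), ([0.586, -0.04, -0.0], 0.35, [288.0, 201.0]), ([0.456, 0.297, 0.001], 0.27, [176.0, 247.0])]
top end_cap [([0.419, -0.229, -0.0], 0.8, [352.0, 255.0]), ([0.57, -0.136, 0.019], 0.67, [321.0, 205.0]), ([0.715, -0.27, -0.003], 0.55, [363.0, 156.0]), ([0.459, 0.294, -0.002], 0.2, [178.0, 246.0])]
top crank [([0.458, 0.294, 0.0], 0.83, [177.0, 246.0]), ([0.783, 0.033, 0.003], 0.64, [262.0, 136.0])]
top mallet [([0.474, -0.363, -0.002], 0.6, [396.0, 235.0])]
top valve [([0.397, -0.11, -0.0], 0.6, [313.0, 263.0])]
top flange [([0.783, 0.034, 0.002], 0.94, [262.0, 136.0])]
top piston [([0.408, 0.105, -0.002], 0.75, [241.0, 261.0])]
scene fixture [([0.584, -0.038, 0.003], 0.74, [279.0, 232.0])]
scene square_seat [([0.603, 0.078, 0.084], 0.75, [314.0, 178.0])]
scene lock_pin [([0.573, -0.078, 0.099], 0.44, [264.0, 222.0])]
scene end_cap [([0.717, -0.27, -0.001], 0.96, [277.0, 358.0]), ([0.569, -0.141, 0.019], 0.83, [248.0, 262.0]), ([0.417, -0.228, -0.002], 0.75, [167.0, 265.0])]
scene crank [([0.458, 0.297, 0.003], 0.69, [303.0, 117.0])]
scene mallet [([0.472, -0.363, -0.003], 0.67, [145.0, 333.0]), ([0.454, 0.295, 0.001], 0.39, [301.0, 117.0])]
scene valve [([0.394, -0.112, -0.003], 0.67, [192.0, 220.0])]
scene flange [([0.781, 0.04, -0.0], 0.59, [374.0, 247.0])]
scene piston [([0.405, 0.108, -0.0], 0.78, [248.0, 157.0])]
```

View pics/top0.png

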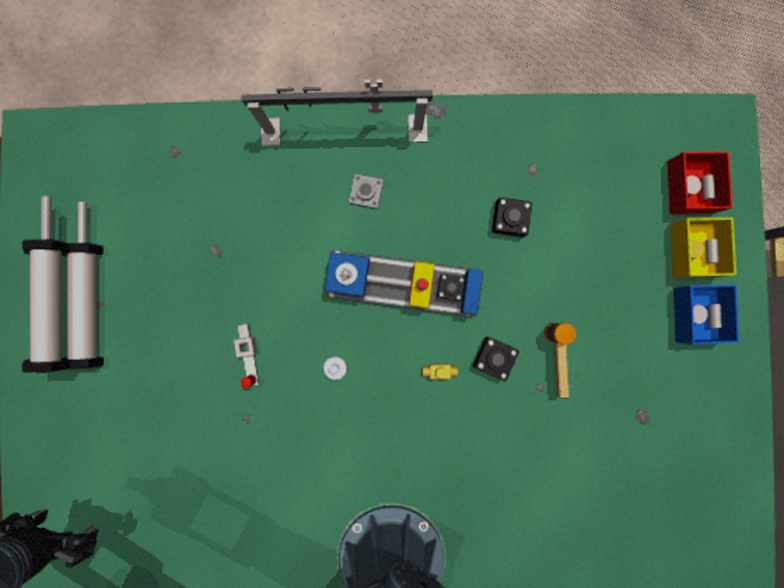

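View pics/scene0.png

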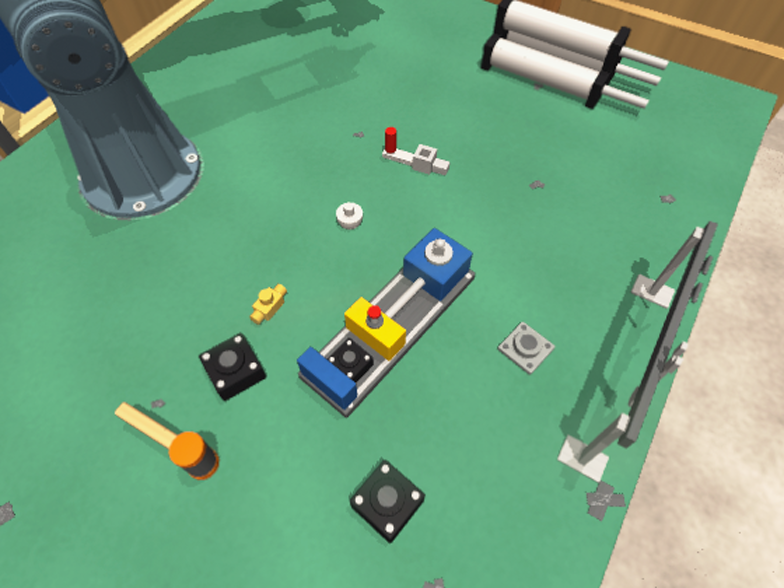

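The pictures show:
- **Fixture:** centre, with the cap in it at about (450,287) in the top picture.
- **Crank:** (245,347), with its knob at (247,382).
- **Mallet:** (563,335).
- **Three black caps in the top picture:** (512,215), (497,358) and (450,287). The last is the smallest and lies between the jaws, so it is the one meant.

Next I measure the crank's yaw from its knob and the fixture's yaw.

```bash
python3 - <<'E'
from h import *
def blob(c,box,f):
    x0,y0,x1,y1=box;im=c['pixels'][y0:y1,x0:x1].astype(int)
    ys,xs=np.nonzero(f(im[...,0],im[...,1],im[...,2]));return (xs.mean()+x0,ys.mean()+y0,len(xs))
T=np.load('top0.npy',allow_pickle=True).item();S=np.load('scene0.npy',allow_pickle=True).item()
red=lambda r,g,b:(r>120)&(g<60)&(b<60)
for n,c,b in(('t',T,(150,230,200,290)),('s',S,(260,80,300,120))):
    u=blob(c,b,red);print(n,u,[at_z(c,u[:2],z).round(4) for z in(.04,.05,.064)])
for n,c,b in(('t',T,(290,190,315,215)),('s',S,(255,210,285,235))):
    u=blob(c,b,red);print('pin',n,u,at_z(c,u[:2],.098).round(4))
print(T['xyz'],S['xyz'])
E
```

```text
t (np.float64(175.16666666666666), np.float64(272.6904761904762), 42) [array([0.3831, 0.2921, 0.04  ]), array([0.3843, 0.2894, 0.05  ]), array([0.3859, 0.2857, 0.064 ])]
s (np.float64(278.9), np.float64(99.53333333333333), 120) [array([0.3892, 0.2859, 0.04  ]), array([0.3946, 0.2768, 0.05  ]), array([0.4022, 0.264 , 0.064 ])]
pin t (np.float64(301.5), np.float64(202.65625), 32) [ 0.5736 -0.0741  0.098 ]
pin s (np.float64(267.07575757575756), np.float64(222.8181818181818), 66) [ 0.5781 -0.0763  0.098 ]
[ 0.51987442 -0.00881604  1.18012416] [ 0.79375377 -0.39556592  0.78452083]
```

Request:
send_rows --series '[[[0,0,8],[40,-40,0],-1],[[0,0,16],[80,-80,0],-1],[[0,0,24],[120,-120,0],-1],[[0,0,24],[160,-170,0],-1],[[0,0,24],[195,-220,0],-1],[[0,0,24],[215,-250,0],-1],[[0,0,24],[215,-250,0],-1]]'

```text
time_s: 2.02
eef_pos: [0.3895, 0.2965, 0.2315]
eef_rot: [0.0, -0.054, 0.999, -0.0]
wrist_force: [-0.5, 0.3, -0.0]
opening: 0.998
grasp_force: 0.0
```

```bash
python3 - <<'E'
from h import *
c=camera('wrist');save(c,'w1',None,1.4);np.save('w1.npy',c,allow_pickle=True)
print(c['xyz'],q2R(c['orientation']).as_matrix().round(2).tolist())
for t in['crank']:
    print(t,[(np.round(d['xyz'],4).tolist(),round(d['conf'],2),proj(c,d['xyz']).round().tolist()) for d in spotter.landmark_of(t,'wrist')])
E
```

```text
[0.32038647 0.28903736 0.37324999] [[-0.11, -0.96, -0.28], [0.99, -0.1, -0.03], [0.0, -0.28, 0.96]]
crank [([0.4571, 0.2931, 0.0002], 0.81, [271.0, 224.0])]
```

View pics/w1.png

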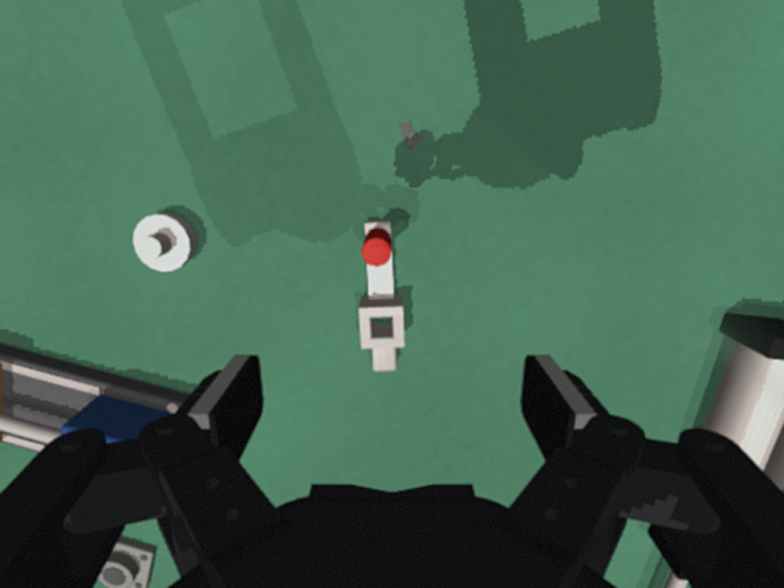

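The wrist picture shows the crank lying almost along the image's vertical: hub hole at (382,327), arm end at (377,224), balance end at (384,371).

```bash
python3 - <<'E'
from h import *
c=np.load('w1.npy',allow_pickle=True).item()
P=lambda u,v,z:at_z(c,(u/1.4,v/1.4),z)
h=P(382,327,.034);a=P(377.5,223,.012);b=P(384,371,.02);k=P(376.5,249,.064)
print(h,a,b,k)
d=a-b;print(np.degrees(np.arctan2(d[1],d[0])))
d=k-h;print(np.degrees(np.arctan2(d[1],d[0])),np.hypot(*d[:2]),np.hypot(*(a-b)[:2]))
print(np.degrees(np.arctan2(*(q2R(telemetry.get_obs()['eef_rot']).as_matrix()[:2,1][::-1]))))
E
```

```text
[0.45589565 0.29588803 0.034     ] [0.37427563 0.2834035  0.012     ] [0.50285123 0.30215271 0.02      ] [0.38508533 0.28534575 0.064     ]
-171.70346283070148
-171.53197075717333 0.07159079344759506 0.12993544422992362
96.41540233450802
```

Request:
send_rows --series '[[[0,0,1],[30,0,-30],-1],[[0,0,2],[66,-1,-80],-1],[[0,0,2],[66,-1,-130],-0.5],[[0,0,2],[66,-1,-180],-0.2],[[0,0,2],[66,-1,-210],-0.2],[[0,0,2],[66,-1,-225],-0.2],[[0,0,2],[66,-1,-225],1],[[0,0,2],[66,-1,-225],1],[[0,0,2],[66,-1,-225],1],[[0,0,2],[66,-1,-225],1]]'

```text
time_s: 3.38
eef_pos: [0.4545, 0.2975, 0.007]
eef_rot: [0.001, -0.074, 0.997, 0.0]
wrist_force: [0.7, -0.1, -4.3]
opening: 0.409
grasp_force: 62.5
```

Request:
send_rows --series '[[[0,0,0],[0,0,40],1],[[0,0,0],[0,0,100],1],[[0,0,0],[0,0,160],1],[[0,0,0],[40,-30,200],1],[[0,0,0],[80,-60,223],1],[[0,0,0],[120,-90,223],1],[[0,0,0],[120,-90,223],1],[[0,0,0],[120,-90,223],1]]'

```text
time_s: 4.38
eef_pos: [0.5733, 0.2072, 0.2287]
eef_rot: [-0.001, -0.074, 0.997, 0.0]
wrist_force: [-0.7, 0.0, -4.2]
opening: 0.41
grasp_force: 62.6
```

```bash
python3 - <<'E'
from h import *
c=camera('wrist');save(c,'w2',None,1.4);np.save('w2.npy',c,allow_pickle=True)
for t in['crank','square_seat','fixture','lock_pin']:
    print(t,[(np.round(d['xyz'],4).tolist(),round(d['conf'],2),(1.4*proj(c,d['xyz'])).round().tolist()) for d in spotter.landmark_of(t,'wrist')])
o=telemetry.get_obs();print(o['eef_pos'],o['opening'])
E
```

```text
crank [([0.5809, 0.2061, 0.2249], 0.73, [385.0, 375.0])]
square_seat [([0.5992, 0.0749, 0.0803], 0.88, [195.0, 273.0])]
fixture [([0.5806, -0.0376, -0.0024], 0.72, [108.0, 209.0])]
lock_pin [([0.5793, 0.2077, 0.2221], 0.68, [390.0, 368.0])]
[0.57330759 0.20818594 0.2292357 ] 0.4120603806189388
```

View pics/w2.png

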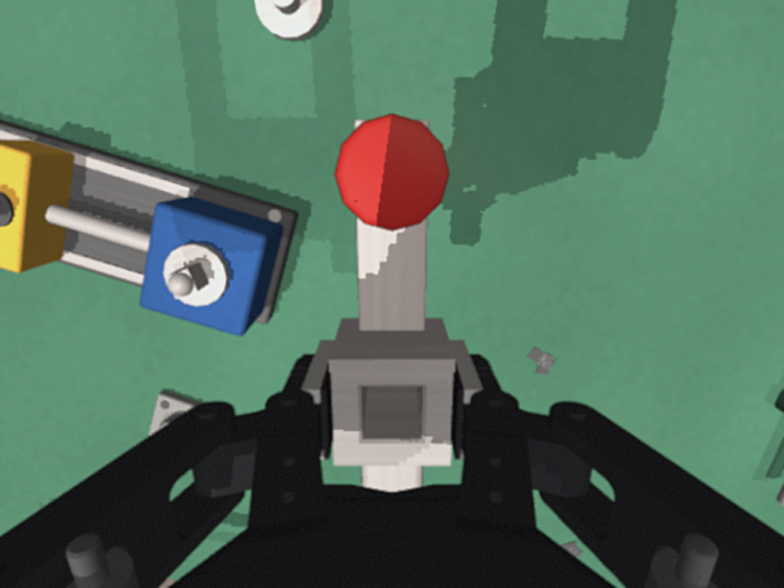

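The crank is held square in the gripper (hub at (392,412)), and the shaft with its collar is at (195,273). I'll enlarge the shaft to read how its square is turned.

```bash
python3 - <<'E'
from h import *
c=np.load('w2.npy',allow_pickle=True).item()
save(c,'w2c',(95,135,205,245),5.4)
P=lambda u,v,z:at_z(c,(u/1.4,v/1.4),z)
print('hole',P(392.5,412,.256),'seat',P(196,273,.083),'knob',P(392,172,.286))
# gearbox top corners z=.075
a=P(165,203,.075);b=P(283,230,.075);d=b-a;print(np.degrees(np.arctan2(d[1],d[0])),np.hypot(*d[:2]))
E
```

```text
hole [0.57646124 0.20798432 0.256     ] seat [0.59844662 0.07677104 0.083     ] knob [0.50748321 0.19761153 0.286     ]
85.02526694797189 0.08114146956540708
```

View pics/w2c.png

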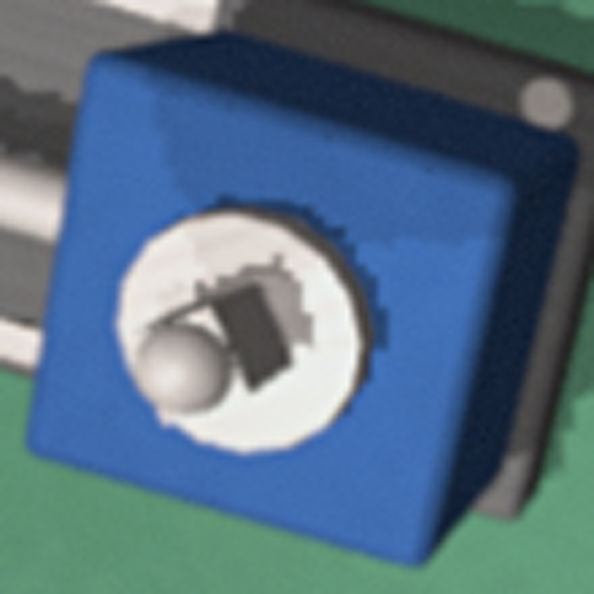

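```bash
python3 - <<'E'
from h import *
c=np.load('w2.npy',allow_pickle=True).item()
P=lambda u,v,z:at_z(c,(95+(u+.5)/5.4-.5,135+(v+.5)/5.4-.5),z)
def ang(a,b): d=b-a;return np.degrees(np.arctan2(d[1],d[0])).round(1),np.hypot(*d[:2]).round(4)
print('base',ang(P(260,283,.083),P(292,355,.083)),'top',ang(P(212,303,.103),P(250,390,.103)))
print('collar',P(242,331,.083),'nose',P(182,367,.106))
m=(P(260,283,.083)+P(292,355,.083))/2;print('mid base',m)
print('gb',ang(P(95,58,.075),P(510,183,.075)),ang(P(510,183,.075),P(420,562,.075)))
im=c['pixels'][135:245,95:205,::-1].copy();im=cv2.resize(im,None,fx=5.4,fy=5.4)
S=np.array(P(242,331,.083))
for yaw in(-23,-15,-7):
  for z,col in((.083,(0,255,0)),(.103,(0,0,255))):
    q=[]
    for k in range(4):
        a=np.radians(yaw+45+90*k);p=proj(c,[S[0]+.0113*np.cos(a),S[1]+.0113*np.sin(a),z]);q.append((p-[95,135])*5.4)
    print(yaw,z,np.round(q).astype(int).tolist())
E
```

```text
base (np.float64(26.3), np.float64(0.0137)) top (np.float64(25.4), np.float64(0.0155))
collar [0.59941069 0.07622148 0.083     ] nose [0.59943103 0.0760847  0.106     ]
mid base [0.59636608 0.08222979 0.083     ]
gb (np.float64(81.0), np.float64(0.0751)) (np.float64(-9.3), np.float64(0.0753))
-23 0.083 [[262, 388], [299, 314], [217, 268], [181, 343]]
-23 0.103 [[213, 423], [252, 344], [164, 295], [127, 375]]
-15 0.083 [[270, 386], [296, 306], [209, 271], [185, 352]]
-15 0.103 [[221, 420], [248, 335], [156, 298], [131, 384]]
-7 0.083 [[277, 382], [291, 298], [202, 275], [190, 359]]
-7 0.103 [[229, 416], [243, 327], [148, 302], [136, 392]]
```

Request:
send_rows --series '[[[0,0,8],[6,-35,0],1],[[0,0,17.5],[12,-70,0],1],[[0,0,17.5],[18,-105,-30],1],[[0,0,17.5],[23,-133,-60],1],[[0,0,17.5],[23,-133,-79],1],[[0,0,17.5],[23,-133,-79],1],[[0,0,17.5],[23,-133,-79],1]]'

```text
time_s: 5.5
eef_pos: [0.5977, 0.0755, 0.1515]
eef_rot: [0.001, -0.225, 0.974, -0.0]
wrist_force: [-0.5, 0.9, -3.9]
opening: 0.406
grasp_force: 62.5
```

```bash
python3 - <<'E'
from h import *
c=camera('wrist');save(c,'w3',(140,180,420,390),2.8);np.save('w3.npy',c,allow_pickle=True)
for i in range(4):
    o=telemetry.get_obs();print(o['eef_pos'])
    camera('wrist')
m=q2R(o['eef_rot']).as_matrix();print(m.round(3).tolist())
for n in('scene','top'):
    camera(n);print([(np.round(d['xyz'],4),d['conf']) for t in('crank','square_seat') for d in spotter.landmark_of(t,n)])
E
```

```text
[0.59792607 0.07538978 0.15183963]
[0.59797303 0.07529154 0.1518861 ]
[0.59790158 0.07514707 0.15178381]
[0.59775496 0.07500533 0.15157029]
[[-0.898, -0.439, 0.002], [-0.439, 0.898, -0.0], [-0.002, -0.001, -1.0]]
[(array([0.5995, 0.0736, 0.1454]), 0.65), (array([0.6022, 0.0784, 0.0829]), 0.64)]
[]
```

View pics/w3.png

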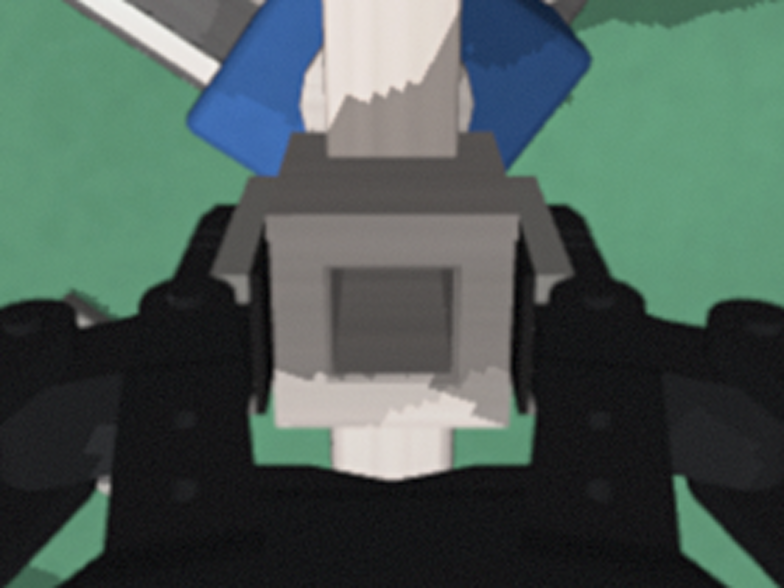

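Request:
send_rows --series '[[[0,0,0],[0,-0.5,-15],1],[[0,0,0],[0,-0.5,-28],1],[[0,0,0],[0,-0.5,-35],1],[[0,0,0],[0,-0.5,-41],1],[[0,0,0],[0,-0.5,-44],1],[[0,0,0],[0,-0.5,-44],1]]'

```text
time_s: 6.8
eef_pos: [0.5971, 0.0738, 0.1062]
eef_rot: [-0.0, -0.225, 0.974, -0.0]
wrist_force: [0.5, 0.4, -3.9]
opening: 0.41
grasp_force: 62.7
```

Request:
send_rows --series '[[[0,0,0],[0,0,-5],1],[[0,0,0],[0,0,-10],1],[[0,0,0],[0,0,-13],1],[[0,0,0],[0,0,-15],1],[[0,0,0],[0,0,-15],1]]'

```text
time_s: 7.42
eef_pos: [0.597, 0.0739, 0.0911]
eef_rot: [-0.0, -0.225, 0.974, 0.0]
wrist_force: [0.2, -0.6, -4.7]
opening: 0.413
grasp_force: 62.7
```

Request:
send_rows --series '[[[0,0,0],[0,0,0],-0.2],[[0,0,0],[0,0,0],-0.2],[[0,0,0],[0,0,0],-0.2],[[0,0,0],[0,0,30],-0.2],[[0,0,0],[0,0,80],-0.2],[[0,0,0],[-31,-15,80],-0.2],[[0,0,0],[-61,-29.5,80],-0.2],[[0,0,0],[-61,-29.5,80],-0.2]]'

```text
time_s: 8.43
eef_pos: [0.5348, 0.0439, 0.1715]
eef_rot: [-0.0, -0.224, 0.975, -0.0]
wrist_force: [1.1, -0.6, 0.3]
opening: 0.601
grasp_force: 0.0
```

```bash
python3 - <<'E'
from h import *
c=camera('wrist');save(c,'w4',None,1.4);np.save('w4.npy',c,allow_pickle=True)
print(telemetry.get_obs()['eef_pos'])
for n in('wrist','scene','top'):
    if n!='wrist':camera(n)
    print(n,[(t,np.round(d['xyz'],4),d['conf']) for t in('crank',) for d in spotter.landmark_of(t,n)])
E
```

```text
[0.53609561 0.04412772 0.17184613]
wrist [('crank', array([0.6012, 0.0741, 0.0852]), 0.92)]
scene []
top [('crank', array([0.6007, 0.073 , 0.0827]), 0.55)]
```

View pics/w4.png

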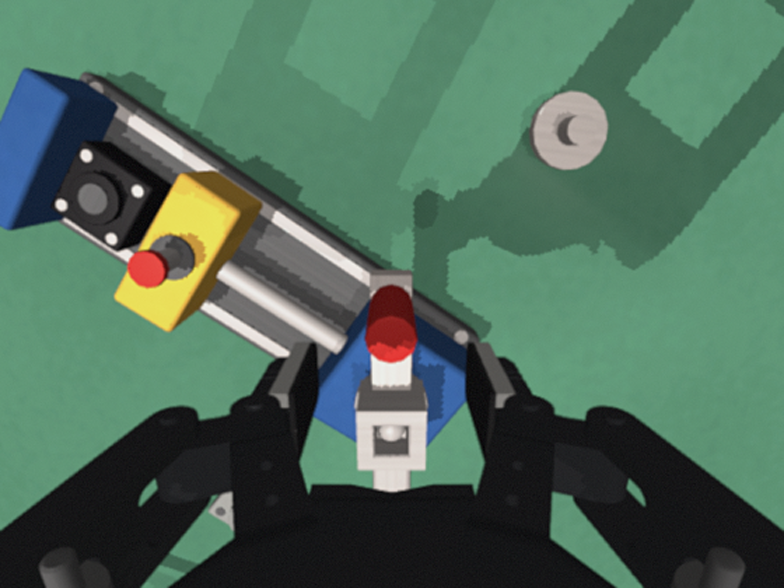

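The crank sits on the shaft: the nose shows in the hub hole at (390,435), and the knob top is at (391,340), between the fingers.

```bash
python3 - <<'E'
from h import *
c=np.load('w4.npy',allow_pickle=True).item()
P=lambda u,v,z:at_z(c,(u/1.4,v/1.4),z)
k=P(391,340,.147);h=P(392,441,.117);p=P(148,268,.100);print(k,h,np.hypot(*(k-h)[:2]),np.degrees(np.arctan2(*(k-h)[1::-1])),p)
F=np.array([.5995,.0755]);y=np.array([np.sin(np.radians(9)),np.cos(np.radians(9))])
print('pin fixture y mm',115+1e3*(p[:2]-F)@y)
E
```

```text
[0.53723504 0.04461135 0.147     ] [0.59991383 0.07549856 0.117     ] 0.06987596414434386 -153.76657448534655 [ 0.57419523 -0.07422091  0.1       ]
pin fixture y mm -36.836138539288584
```

Request:
send_rows --series '[[[0,0,0],[0,0.5,-30],0],[[0,0,0],[0,0.5,-62],0],[[0,0,0],[0,0.5,-62],1],[[0,0,0],[0,0.5,-62],1],[[0,0,0],[0,0.5,-62],1],[[0,0,0],[0,0.5,-62],1]]'

```text
time_s: 9.48
eef_pos: [0.5363, 0.0448, 0.1099]
eef_rot: [0.0, -0.225, 0.974, -0.0]
wrist_force: [-0.6, 0.3, -3.9]
opening: 0.239
grasp_force: 58.7
```

```bash
python3 -c "
import numpy as np
for p in(206,-34,86):
    print(p,[[round(float(70*(np.cos(a)-np.cos(b))),1),round(float(70*(np.sin(a)-np.sin(b))),1)] for b in[np.radians(p)] for a in np.radians(p-24*np.arange(1,11))])"
```

```text
206 [[-7.0, 28.2], [-2.0, 56.9], [14.3, 81.0], [39.0, 96.5], [67.8, 100.5], [95.8, 92.5], [118.1, 73.8], [130.8, 47.6], [131.9, 18.5], [120.9, -8.5]]
-34 [[-20.9, -20.2], [-48.3, -30.2], [-77.3, -28.1], [-103.0, -14.5], [-120.9, 8.5], [-128.0, 36.7], [-122.9, 65.4], [-106.7, 89.5], [-82.0, 104.9], [-53.1, 109.0]]
86 [[28.0, -8.0], [50.3, -26.7], [63.0, -52.9], [64.1, -82.0], [53.1, -109.0], [32.2, -129.2], [4.9, -139.1], [-24.2, -137.1], [-49.9, -123.5], [-67.8, -100.5]]
```

Request:
send_rows --series '[[[0,0,0],[-7,28,0],1],[[0,0,0],[-2,57,0],1],[[0,0,0],[14.5,81,0],1],[[0,0,0],[39,96.5,0],1],[[0,0,0],[68,100.5,0],1],[[0,0,0],[96,92.5,0],1],[[0,0,0],[118,74,0],1],[[0,0,0],[131,47.5,0],1],[[0,0,0],[132,18.5,0],1],[[0,0,0],[121,-8.5,0],1]]'

```text
time_s: 10.72
eef_pos: [0.6574, 0.0362, 0.1094]
eef_rot: [0.0, -0.225, 0.974, 0.001]
wrist_force: [-6.1, 6.5, -4.9]
opening: 0.245
grasp_force: 60.9
```

Request:
send_rows --series '[[[0,0,0],[-21,-20,0],1],[[0,0,0],[-48.5,-30,0],1],[[0,0,0],[-77.5,-28,0],1],[[0,0,0],[-103,-14.5,0],1],[[0,0,0],[-121,8.5,0],1],[[0,0,0],[-128,36.5,0],1],[[0,0,0],[-123,65.5,0],1],[[0,0,0],[-106.5,89.5,0],1],[[0,0,0],[-82,105,0],1],[[0,0,0],[-53,109,0],1]]'

```text
time_s: 11.98
eef_pos: [0.6042, 0.1446, 0.1092]
eef_rot: [-0.001, -0.225, 0.974, -0.001]
wrist_force: [-2.7, -17.8, -6.3]
opening: 0.243
grasp_force: 61.2
```

```bash
python3 - <<'E'
from h import *
for n in('wrist','top'):
    c=camera(n);save(c,'m'+n)
    print(n,[(t,np.round(d['xyz'],4),d['conf']) for t in('crank','lock_pin') for d in spotter.landmark_of(t,n)])
E
```

```text
wrist [('crank', array([0.6005, 0.0721, 0.0858]), 0.88)]
top [('crank', array([0.6009, 0.0732, 0.0825]), 0.63), ('lock_pin', array([ 0.5687, -0.0852,  0.105 ]), 0.38)]
```

Request:
send_rows --series '[[[0,0,0],[27.5,-9.5,0],1],[[0,0,0],[50,-28.5,0],1],[[0,0,0],[62.5,-54.5,0],1],[[0,0,0],[63.5,-83.5,0],1],[[0,0,0],[52.5,-110.5,0],1],[[0,0,0],[31.5,-130.5,0],1],[[0,0,0],[4.5,-140.5,0],1],[[0,0,0],[-24.5,-138.5,0],1],[[0,0,0],[-50.5,-125,0],1],[[0,0,0],[-68.5,-102,0],1]]'

```text
time_s: 13.52
eef_pos: [0.5356, 0.0436, 0.1099]
eef_rot: [0.002, -0.224, 0.975, -0.0]
wrist_force: [13.1, 5.8, -12.9]
opening: 0.238
grasp_force: 60.9
```

Request:
send_rows --series '[[[0,0,0],[-7,28,0],1],[[0,0,0],[-2,57,0],1],[[0,0,0],[14.5,81,0],1],[[0,0,0],[39,96.5,0],1],[[0,0,0],[68,100.5,0],1],[[0,0,0],[96,92.5,0],1],[[0,0,0],[118,74,0],1],[[0,0,0],[131,47.5,0],1],[[0,0,0],[132,18.5,0],1],[[0,0,0],[121,-8.5,0],1]]'

```text
time_s: 14.78
eef_pos: [0.6567, 0.0352, 0.1095]
eef_rot: [0.001, -0.225, 0.974, 0.001]
wrist_force: [-5.4, 6.7, -4.7]
opening: 0.237
grasp_force: 61.6
```

```bash
python3 - <<'E'
from h import *
for n in('wrist','top','scene'):
    c=camera(n)
    if n!='wrist':save(c,'n'+n)
    print(n,[(t,np.round(d['xyz'],4),d['conf']) for t in('crank','lock_pin','end_cap') for d in spotter.landmark_of(t,n)])
print(telemetry.get_obs()['wrist_force'])
E
```

```text
wrist [('crank', array([0.6017, 0.0734, 0.0842]), 0.75)]
top [('crank', array([0.5997, 0.0735, 0.0839]), 0.84), ('lock_pin', array([ 0.5702, -0.0949,  0.1036]), 0.37), ('end_cap', array([ 0.7154, -0.2711,  0.0008]), 0.95), ('end_cap', array([ 0.4212, -0.2289, -0.0007]), 0.81), ('end_cap', array([ 0.572 , -0.14  ,  0.0164]), 0.65)]
scene [('crank', array([0.6009, 0.0734, 0.0872]), 0.71), ('lock_pin', array([ 0.5707, -0.0952,  0.1   ]), 0.64), ('end_cap', array([ 0.5681, -0.1436,  0.0192]), 0.89), ('end_cap', array([ 0.4166, -0.231 , -0.0019]), 0.78), ('end_cap', array([ 0.7144, -0.2729,  0.0014]), 0.68)]
[-1.14429661  1.56689218 -3.14146889]
```

```bash
python3 -c "
import numpy as np
b=np.radians(-34)
for d in(8,16,24,32,40,44,48,52,56,60,72,84,96,108,112):
    a=b-np.radians(d);print(d,(70*(np.cos(a)-np.cos(b))).round(1),(70*(np.sin(a)-np.sin(b))).round(1))"
```

```text
8 -6.0 -7.7
16 -13.0 -14.5
24 -20.9 -20.2
32 -29.6 -24.8
40 -38.7 -28.1
44 -43.5 -29.3
48 -48.3 -30.2
52 -53.1 -30.7
56 -58.0 -30.9
60 -62.9 -30.7
72 -77.3 -28.1
84 -90.9 -22.7
96 -103.0 -14.5
108 -113.2 -4.0
112 -116.1 0.0
```

Request:
send_rows --series '[[[0,0,0],[-6,-8,0],1],[[0,0,0],[-13,-14.5,0],1],[[0,0,0],[-21,-20.5,0],1],[[0,0,0],[-21,-20.5,0],1]]'

```text
time_s: 15.88
eef_pos: [0.6344, 0.0141, 0.1091]
eef_rot: [-0.001, -0.224, 0.975, 0.0]
wrist_force: [-2.5, 4.6, -4.3]
opening: 0.239
grasp_force: 61.8
```

```bash
python3 - <<'E'
from h import *
print(telemetry.get_obs()['wrist_force'],telemetry.get_obs()['eef_pos'])
c=camera('wrist');save(c,'w5',None,1.4);np.save('w5.npy',c,allow_pickle=True)
E
```

```text
[-2.54605269  4.60046482 -4.29907895] [0.63438736 0.01410027 0.10913592]
```

View pics/w5.png

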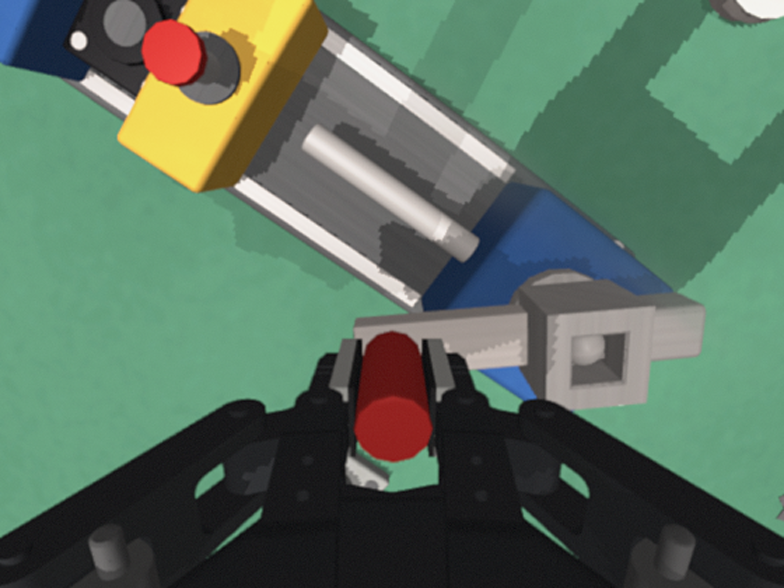

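The crank stays on the shaft (nose visible in the hole at (590,350)); the pin head is at (174,52). I work out the jaw travel from these two.

```bash
python3 - <<'E'
from h import *
y=np.array([np.sin(np.radians(9)),np.cos(np.radians(9))])
c=np.load('w5.npy',allow_pickle=True).item();P=lambda u,v,z:at_z(c,(u/1.4,v/1.4),z)
p=P(173.5,53,.100);h=P(588.5,350,.109);g=P(598,358.5,.117);print(p,h,g,[ -(115+1e3*(p-k)[:2]@y+35) for k in(h,g)])
c=np.load('w4.npy',allow_pickle=True).item();P=lambda u,v,z:at_z(c,(u/1.4,v/1.4),z)
p=P(148,268,.100);h=P(390,434,.109);g=P(392,441,.117);print(p,h,g,[-(115+1e3*(p-k)[:2]@y+35) for k in(h,g)])
E
```

```text
[ 0.57286782 -0.09286932  0.1       ] [0.60054612 0.07504823 0.109     ] [0.60017569 0.07459775 0.117     ] [np.float64(20.180045232740326), np.float64(19.67715901806349)]
[ 0.57419523 -0.07422091  0.1       ] [0.60159036 0.07512839 0.109     ] [0.59991383 0.07549856 0.117     ] [np.float64(1.7961054777819925), np.float64(1.8994571944855068)]
```

Request:
send_rows --series '[[[0,0,0],[-8.5,-4.5,0],1],[[0,0,0],[-18,-8,0],1],[[0,0,0],[-22.5,-9,0],1],[[0,0,0],[-22.5,-9,0],1]]'

```text
time_s: 16.42
eef_pos: [0.6129, 0.0058, 0.1093]
eef_rot: [0.0, -0.225, 0.974, 0.0]
wrist_force: [0.7, 6.2, -5.2]
opening: 0.239
grasp_force: 61.7
```

Request:
send_rows --series '[[[0,0,0],[-5,-1,0],1],[[0,0,0],[-5,-1,0],1]]'

```text
time_s: 16.68
eef_pos: [0.6082, 0.005, 0.1092]
eef_rot: [0.001, -0.225, 0.974, 0.0]
wrist_force: [1.5, 6.9, -6.7]
opening: 0.24
grasp_force: 61.7
```

Request:
send_rows --series '[[[0,0,0],[-4,0,0],1],[[0,0,0],[-4,0,0],1]]'

```text
time_s: 16.92
eef_pos: [0.6046, 0.0046, 0.1094]
eef_rot: [0.001, -0.225, 0.974, -0.0]
wrist_force: [2.3, 6.0, -7.1]
opening: 0.24
grasp_force: 61.7
```

Request:
send_rows --series '[[[0,0,0],[-4,0,0],1],[[0,0,0],[-4,0,0],1]]'

```text
time_s: 17.18
eef_pos: [0.6021, 0.0045, 0.1098]
eef_rot: [0.003, -0.225, 0.974, -0.0]
wrist_force: [7.8, 6.4, -9.9]
opening: 0.242
grasp_force: 61.4
```

Request:
send_rows --series '[[[0,0,0],[-4,0,0],1],[[0,0,0],[-4,0,0],1]]'

```text
time_s: 17.42
eef_pos: [0.5997, 0.0045, 0.1101]
eef_rot: [0.005, -0.225, 0.974, -0.001]
wrist_force: [13.0, 6.8, -12.2]
opening: 0.243
grasp_force: 61.2
```

Request:
send_rows --series '[[[0,0,0],[-4,0.5,0],1],[[0,0,0],[-4,0.5,0],1]]'

```text
time_s: 17.68
eef_pos: [0.5973, 0.0046, 0.1105]
eef_rot: [0.006, -0.225, 0.974, -0.002]
wrist_force: [19.0, 6.6, -15.7]
opening: 0.242
grasp_force: 61.1
```

Request:
send_rows --series '[[[0,0,0],[5,0,0],1],[[0,0,0],[10,0,0],1],[[0,0,0],[10,0,0],1],[[0,0,0],[10,0,0],0],[[0,0,0],[10,0,0],0],[[0,0,0],[10,0,0],0]]'

```text
time_s: 18.42
eef_pos: [0.6023, 0.0044, 0.1099]
eef_rot: [0.0, -0.225, 0.974, -0.0]
wrist_force: [0.0, -0.3, 0.3]
opening: 0.495
grasp_force: 0.0
```

Request:
send_rows --series '[[[0,0,0],[0,0,40],0],[[0,0,0],[0,0,90],0],[[0,0,0],[-40,-30,130],0],[[0,0,0],[-40,-60,130],0],[[0,0,0],[-40,-60,130],0]]'

```text
time_s: 19.05
eef_pos: [0.5622, -0.0571, 0.2405]
eef_rot: [0.001, -0.223, 0.975, -0.001]
wrist_force: [-0.1, 0.1, 0.2]
opening: 0.498
grasp_force: 0.0
```

```bash
python3 - <<'E'
from h import *
print(telemetry.get_obs()['wrist_force'],telemetry.get_obs()['eef_pos'])
c=camera('wrist');save(c,'w6',None,1.4);np.save('w6.npy',c,allow_pickle=True)
for n in('wrist','top','scene'):
    if n!='wrist':camera(n)
    print(n,[(t,np.round(d['xyz'],4),d['conf']) for t in('crank','mallet','lock_pin') for d in spotter.landmark_of(t,n)])
E
```

```text
[-0.10830533  0.09310951  0.21121465] [ 0.56219031 -0.0570946   0.24051436]
wrist [('crank', array([0.6024, 0.0724, 0.0847]), 0.69), ('crank', array([ 0.5712, -0.0968,  0.1011]), 0.57), ('lock_pin', array([ 0.4084,  0.108 , -0.0029]), 0.75), ('lock_pin', array([ 0.5717, -0.0951,  0.0994]), 0.58)]
top [('crank', array([0.6003, 0.0733, 0.0816]), 0.51), ('mallet', array([ 0.4732, -0.3594, -0.002 ]), 0.8), ('mallet', array([0.7828, 0.0341, 0.0027]), 0.57)]
scene [('crank', array([0.6   , 0.0781, 0.0899]), 0.65), ('crank', array([ 0.5679, -0.0948,  0.1017]), 0.46), ('mallet', array([ 0.4694, -0.3649, -0.004 ]), 0.9), ('mallet', array([ 0.5695, -0.1423,  0.0209]), 0.6), ('mallet', array([0.405 , 0.108 , 0.0008]), 0.47), ('lock_pin', array([ 0.5855, -0.0396,  0.0012]), 0.72), ('lock_pin', array([7.813e-01, 3.730e-02, 3.000e-04]), 0.67), ('lock_pin', array([ 0.4049,  0.1122, -0.    ]), 0.67), ('lock_pin', array([ 0.5724, -0.0936,  0.0997]), 0.6)]
```

View pics/w6.png

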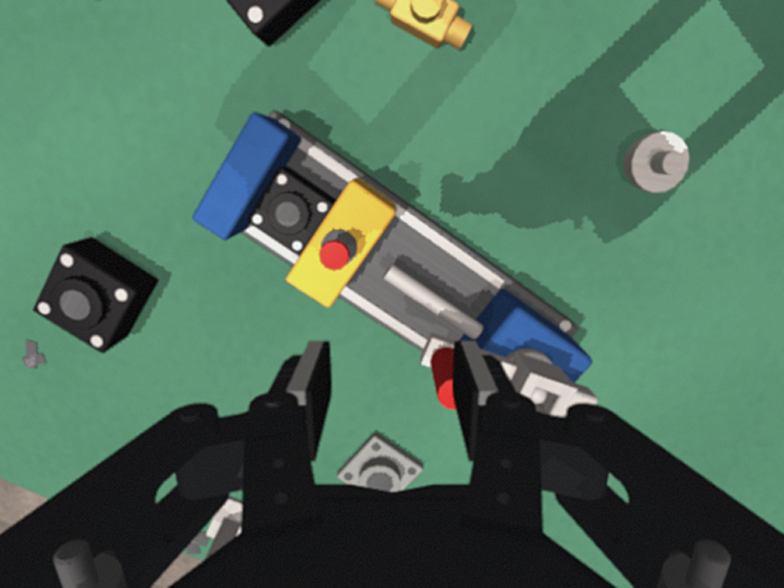

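```bash
python3 - <<'E'
from h import *
c=np.load('w6.npy',allow_pickle=True).item();im=c['pixels'].astype(float)
th=np.radians(-9);ex=np.array([np.cos(th),np.sin(th)]);ey=np.array([-np.sin(th),np.cos(th)])
S=np.array([.6003,.0745])
for fx in(-35,-25,25,35):
    ys=np.arange(-165,-25,.25);pr=np.array([proj(c,np.r_[S+ex*fx/1e3+ey*(y-115)/1e3,.07]) for y in ys]).astype(np.float32)
    v=cv2.remap(c['pixels'],pr[:,0].reshape(-1,1),pr[:,1].reshape(-1,1),cv2.INTER_LINEAR)[:,0].astype(int)
    yel=(v[:,0]>150)&(v[:,2]<100);blu=(v[:,2]-v[:,0]>70)
    print(fx,'yellow',ys[yel][[0,-1]],'blue',ys[blu][[0,-1]])
p=at_z(c,(335/1.4,254/1.4),.1);print('pin',p,(p[:2]-S)@ey*1e3+115,(p[:2]-S)@ex*1e3)
E
```

```text
-35 yellow [-76. -37.] blue [-154.25 -127.  ]
-25 yellow [-75.75 -36.75] blue [-154.25 -127.  ]
25 yellow [-75.25 -38.  ] blue [-154.75 -126.75]
35 yellow [-76.25 -37.  ] blue [-155. -127.]
pin [ 0.57144912 -0.09412392  0.1       ] -56.061147759850456 -2.1170858417060745
```

Request:
send_rows --series '[[[0,0,-5],[-20,-45,20],-1],[[0,0,-10],[-40,-90,20],-1],[[0,0,-15],[-60,-135,20],-1],[[0,0,-20],[-80,-180,20],-1],[[0,0,-26],[-100,-225,20],-1],[[0,0,-26],[-120,-270,20],-1],[[0,0,-26],[-140,-305,20],-1],[[0,0,-26],[-140,-305,20],-1],[[0,0,-26],[-140,-305,20],-1]]'

```text
time_s: 20.78
eef_pos: [0.4222, -0.3598, 0.2592]
eef_rot: [0.0, 0.0, 1.0, 0.0]
wrist_force: [0.4, 0.6, -0.1]
opening: 0.999
grasp_force: 0.0
```

```bash
python3 - <<'E'
from h import *
o=telemetry.get_obs();print(o['eef_pos'],o['q']);m=q2R(o['eef_rot']).as_matrix();print('tool y',np.degrees(np.arctan2(m[1,1],m[0,1])))
c=camera('wrist');save(c,'w7',None,1.4);np.save('w7.npy',c,allow_pickle=True)
print([(np.round(d['xyz'],4),d['conf']) for d in spotter.landmark_of('mallet','wrist')])
E
```

```text
[ 0.42218441 -0.35978633  0.25915933] [-9.20024203e-01  1.12856458e-01  1.62680594e+00  4.38653303e-04
  1.40239889e+00 -2.49012185e+00]
tool y 89.9557512396279
[(array([ 0.4676, -0.3561, -0.0016]), 0.63)]
```

View pics/w7.png

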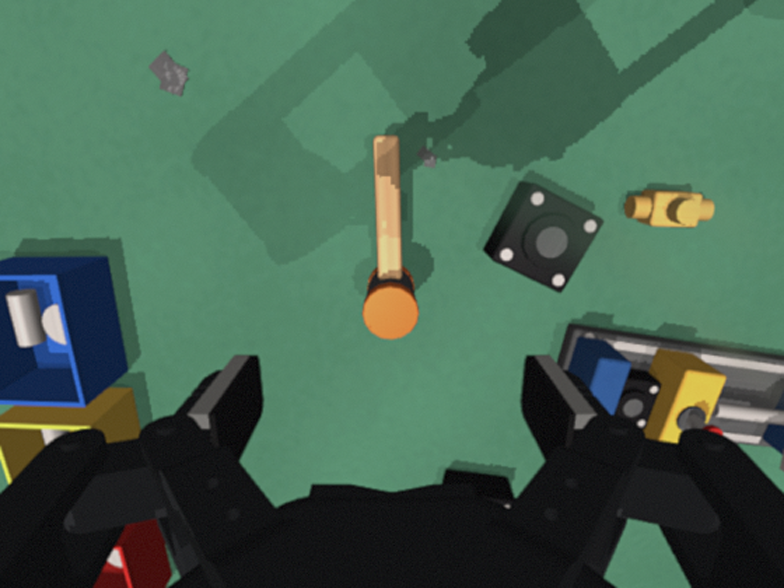

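The mallet's head top is at (390,312) and its handle runs up the picture to (386,137). It lies almost along the tool's axis.

```bash
python3 - <<'E'
from h import *
c=np.load('w7.npy',allow_pickle=True).item();P=lambda u,v,z:at_z(c,(u/1.4,v/1.4),z)
v=c['pixels'].astype(int);m=(v[...,0]>190)&(v[...,1]>80)&(v[...,1]<150)&(v[...,2]<90);m[:, :240]=0;m[:,320:]=0;m[:195]=0;m[255:]=0
ys,xs=np.nonzero(m);u=((xs.min()+xs.max())/2,(ys.min()+ys.max())/2);print(u,np.ptp(xs),np.ptp(ys))
h=at_z(c,u,.08);e=P(386,137,.052);d=e-h;print(h,P(390.5,312,.08),e,np.hypot(*d[:2]),np.degrees(np.arctan2(d[1],d[0])))
E
```

```text
(np.float64(278.5), np.float64(223.0)) 39 36
[ 0.46847019 -0.36080034  0.08      ] [ 0.46830779 -0.36033767  0.08      ] [ 0.33850805 -0.36342429  0.052     ] 0.1299886323363714 -178.84334591725025
```

Request:
send_rows --series '[[[0,0,0],[24,0,-40],-1],[[0,0,0],[47,-0.5,-90],-1],[[0,0,0],[47,-0.5,-140],-1],[[0,0,0],[47,-0.5,-190],-0.6],[[0,0,0],[47,-0.5,-220],-0.6],[[0,0,0],[47,-0.5,-220],1],[[0,0,0],[47,-0.5,-220],1],[[0,0,0],[47,-0.5,-220],1],[[0,0,0],[47,-0.5,-220],1]]'

```text
time_s: 22.0
eef_pos: [0.4696, -0.3611, 0.0405]
eef_rot: [0.001, 0.0, 1.0, -0.001]
wrist_force: [0.1, -0.1, -2.0]
opening: 0.494
grasp_force: 60.9
```

Request:
send_rows --series '[[[0,0,0],[0,0,20],1],[[0,0,0],[0,0,60],1],[[0,0,0],[0,0,110],1],[[0,0,0],[0,0,160],1],[[0,0,0],[0,0,160],1]]'

```text
time_s: 22.62
eef_pos: [0.4715, -0.3633, 0.2067]
eef_rot: [0.004, 0.0, 1.0, -0.005]
wrist_force: [0.7, -0.3, -2.4]
opening: 0.496
grasp_force: 61.4
```

Request:
send_rows --series '[[[0,0,0],[15,40,0],1],[[0,0,0],[35,90,0],1],[[0,0,0],[55,140,0],1],[[0,0,0],[75,190,0],1],[[0,0,0],[93,240,0],1],[[0,0,0],[103,265,0],1],[[0,0,0],[103,265,-20],1],[[0,0,0],[103,265,-40],1],[[0,0,0],[103,265,-45],1],[[0,0,0],[103,265,-45],1]]'

```text
time_s: 23.88
eef_pos: [0.5718, -0.0957, 0.1542]
eef_rot: [-0.0, 0.0, 1.0, 0.0]
wrist_force: [0.0, -0.1, -1.8]
opening: 0.497
grasp_force: 61.7
```

```bash
python3 - <<'E'
from h import *
o=telemetry.get_obs();print(o['eef_pos'],o['wrist_force'])
for n in('scene','top'):
    c=camera(n);print(n,[(t,np.round(d['xyz'],4),d['conf']) for t in('mallet','lock_pin') for d in spotter.landmark_of(t,n)])
E
```

```text
[ 0.57178705 -0.09567635  0.15422822] [ 0.0182847  -0.14505849 -1.77927067]
scene [('mallet', array([ 0.5742, -0.1013,  0.116 ]), 0.57)]
top []
```

Face is about 114 mm high. Pressing down.

Request:
send_rows --series '[[[0,0,0],[0,0.5,-8],1],[[0,0,0],[0,0.5,-14],1],[[0,0,0],[0,0.5,-19],1],[[0,0,0],[0,0.5,-23],1],[[0,0,0],[0,0.5,-26],1],[[0,0,0],[0,0.5,-28],1],[[0,0,0],[0,0.5,-28],1]]'

```text
time_s: 25.05
eef_pos: [0.5721, -0.0951, 0.1262]
eef_rot: [-0.0, 0.0, 1.0, 0.0]
wrist_force: [-0.1, 1.7, 2.3]
opening: 0.497
grasp_force: 61.8
```

Request:
send_rows --series '[[[0,0,0],[0,0,-2],1],[[0,0,0],[0,0,-2],1],[[0,0,0],[0,0,-2],1]]'

```text
time_s: 25.42
eef_pos: [0.572, -0.0951, 0.1242]
eef_rot: [-0.0, 0.0, 1.0, 0.0]
wrist_force: [-0.2, 1.4, 1.8]
opening: 0.499
grasp_force: 61.8
```

Request:
send_rows --series '[[[0,0,0],[0,0,-1.5],1],[[0,0,0],[0,0,-1.5],1],[[0,0,0],[0,0,-1.5],1]]'

```text
time_s: 25.8
eef_pos: [0.5727, -0.0952, 0.1238]
eef_rot: [0.001, 0.0, 1.0, -0.0]
wrist_force: [-1.3, 2.2, 7.5]
opening: 0.496
grasp_force: 62.0
```

Request:
send_rows --series '[[[0,0,0],[0,0,-2.5],1],[[0,0,0],[0,0,-2.5],1],[[0,0,0],[0,0,-2.5],1]]'

```text
time_s: 26.18
eef_pos: [0.5741, -0.0954, 0.1236]
eef_rot: [0.002, 0.0, 1.0, -0.001]
wrist_force: [-3.4, 4.2, 19.9]
opening: 0.498
grasp_force: 62.3
```

Request:
send_rows --series '[[[0,0,0],[0,0,20],1],[[0,0,0],[0,0,70],1],[[0,0,0],[-15,-40,80],1],[[0,0,0],[-35,-90,80],1],[[0,0,0],[-55,-140,80],1],[[0,0,0],[-75,-190,80],1],[[0,0,0],[-93,-240,80],1],[[0,0,0],[-103,-265,80],1],[[0,0,0],[-103,-265,80],1]]'

```text
time_s: 27.3
eef_pos: [0.4675, -0.362, 0.1991]
eef_rot: [-0.001, 0.002, 1.0, 0.0]
wrist_force: [0.6, 0.0, -2.9]
opening: 0.497
grasp_force: 62.0
```

```bash
python3 - <<'E'
from h import *
o=telemetry.get_obs();print(o['eef_pos'],o['wrist_force'])
for n in('scene','top'):
    c=camera(n);np.save('z'+n+'.npy',c,allow_pickle=True)
    print(n,[(t,np.round(d['xyz'],4),d['conf']) for t in('mallet','lock_pin','crank') for d in spotter.landmark_of(t,n)])
# pin head pixel compare with expected for 85/100mm
c=np.load('zscene.npy',allow_pickle=True).item();v=c['pixels'].astype(int)
m=(v[...,0]>120)&(v[...,1]<60)&(v[...,2]<60)
n,l,s,ce=cv2.connectedComponentsWithStats(m.astype(np.uint8));print([(ce[i].round(1),s[i,4]) for i in range(1,n) if s[i,4]>15])
print([(z,proj(c,[.573,-.095,z]).round(1)) for z in(.082,.097)])
E
```

```text
[ 0.46746974 -0.36196256  0.19907703] [ 0.58087517  0.04868953 -2.88462595]
scene [('lock_pin', array([ 0.5695, -0.0967,  0.0861]), 0.47), ('crank', array([0.6019, 0.074 , 0.0885]), 0.87)]
top [('mallet', array([ 0.4716, -0.3614,  0.1558]), 0.45), ('lock_pin', array([ 0.5688, -0.0971,  0.0898]), 0.62), ('crank', array([0.6014, 0.074 , 0.0826]), 0.57)]
[(array([301. , 187.2]), np.int32(83)), (array([301.2, 199.3]), np.int32(43)), (array([260.9, 233. ]), np.int32(64))]
[(0.082, array([260.2, 232.5])), (0.097, array([259.9, 228.9]))]
```

Request:
send_rows --series '[[[0,0,0],[0,0,-50],1],[[0,0,0],[0,0,-100],1],[[0,0,0],[0,0,-140],1],[[0,0,0],[0,0,-154],1],[[0,0,0],[0,0,-158],1],[[0,0,0],[0,0,-160],1],[[0,0,0],[0,0,-160],1]]'

```text
time_s: 28.58
eef_pos: [0.4699, -0.361, 0.0419]
eef_rot: [0.001, 0.0, 1.0, -0.001]
wrist_force: [0.6, 0.4, -3.1]
opening: 0.498
grasp_force: 62.0
```

Request:
send_rows --series '[[[0,0,0],[0,0,-1],1],[[0,0,0],[0,0,-2],1],[[0,0,0],[0,0,-2],1]]'

```text
time_s: 28.95
eef_pos: [0.4697, -0.3607, 0.0392]
eef_rot: [0.001, 0.0, 1.0, -0.001]
wrist_force: [1.2, 0.0, 3.3]
opening: 0.495
grasp_force: 62.1
```

Request:
send_rows --series '[[[0,0,0],[0,0,-1],1],[[0,0,0],[0,0,-1],1]]'

```text
time_s: 29.2
eef_pos: [0.4701, -0.3609, 0.039]
eef_rot: [0.001, 0.0, 1.0, -0.001]
wrist_force: [-0.5, 2.0, 10.0]
opening: 0.497
grasp_force: 62.3
```

On the bench. Release and rise.

Request:
send_rows --series '[[[0,0,0],[0,0,0],-0.7],[[0,0,0],[0,0,0],-0.7],[[0,0,0],[0,0,0],-0.7],[[0,0,0],[0,0,0],-0.7],[[0,0,0],[0,0,20],-0.7],[[0,0,0],[0,0,60],-0.7],[[0,0,0],[0,0,110],-0.7],[[0,0,0],[-47,0,170],-0.7],[[0,0,0],[-47,0,220],-0.7],[[0,0,0],[-47,0,220],-0.7]]'

```text
time_s: 30.45
eef_pos: [0.4236, -0.3629, 0.2653]
eef_rot: [0.004, 0.001, 1.0, -0.005]
wrist_force: [0.4, -0.6, -0.7]
opening: 0.85
grasp_force: 0.0
```

```bash
python3 - <<'E'
from h import *
o=telemetry.get_obs();print(o['time_s'],o['eef_pos'],o['wrist_force'],o['opening'])
for n in('wrist','scene','top'):
    c=camera(n);print(n,[(t,np.round(d['xyz'],4),round(d['conf'],2)) for t in('mallet','lock_pin','crank','end_cap','valve','flange','piston') for d in spotter.landmark_of(t,n)[:3]])
    if n=='wrist':
        v=c['pixels'].astype(int);m=(v[...,0]>190)&(v[...,1]>80)&(v[...,1]<150)&(v[...,2]<90);m[:, :240]=0;m[:,320:]=0;m[:180]=0;m[260:]=0
        ys,xs=np.nonzero(m);u=((xs.min()+xs.max())/2,(ys.min()+ys.max())/2);print(u,np.ptp(xs),np.ptp(ys),at_z(c,u,.08))
E
```

```text
30.45 [ 0.42360834 -0.36288472  0.26533853] [ 0.44541886 -0.58322083 -0.71858841] 0.8499682123178921
wrist [('mallet', array([ 4.691e-01, -3.616e-01, -4.000e-04]), 0.71), ('lock_pin', array([ 0.5705, -0.0958,  0.0875]), 0.6), ('crank', array([ 0.4681, -0.3615, -0.004 ]), 0.59), ('end_cap', array([ 0.7154, -0.2714,  0.0023]), 0.94), ('end_cap', array([ 0.5747, -0.1413,  0.0187]), 0.71), ('end_cap', array([ 4.166e-01, -2.294e-01, -2.000e-04]), 0.64), ('valve', array([ 0.3955, -0.113 , -0.0026]), 0.9), ('valve', array([ 0.5736, -0.1397,  0.0188]), 0.61)]
(np.float64(282.0), np.float64(219.5)) 38 35 [ 0.46961545 -0.36215     0.08      ]
scene [('mallet', array([ 0.4724, -0.3659,  0.0007]), 0.7), ('lock_pin', array([ 0.5668, -0.1441,  0.0208]), 0.71), ('lock_pin', array([ 0.5714, -0.0958,  0.0892]), 0.44), ('lock_pin', array([0.6026, 0.077 , 0.0828]), 0.18), ('crank', array([0.6004, 0.0736, 0.0856]), 0.97), ('end_cap', array([ 7.152e-01, -2.738e-01, -7.000e-04]), 0.97), ('end_cap', array([ 0.4189, -0.2275, -0.0014]), 0.92), ('end_cap', array([ 0.5664, -0.1417,  0.021 ]), 0.9), ('valve', array([ 0.3917, -0.1138, -0.0019]), 0.65), ('flange', array([ 0.7814,  0.0401, -0.002 ]), 0.76), ('flange', array([0.6041, 0.0757, 0.084 ]), 0.63), ('piston', array([0.4029, 0.1113, 0.0009]), 0.66)]
top [('mallet', array([ 0.4729, -0.3652, -0.0019]), 0.85), ('lock_pin', array([ 0.5702, -0.0939,  0.0909]), 0.58), ('crank', array([0.5989, 0.0722, 0.0864]), 0.61), ('end_cap', array([ 0.7122, -0.2704, -0.0028]), 0.97), ('end_cap', array([ 0.418 , -0.2276, -0.0028]), 0.93), ('end_cap', array([ 0.5742, -0.1401,  0.0181]), 0.57), ('valve', array([ 0.3933, -0.1107, -0.0024]), 0.74), ('flange', array([ 0.7837,  0.0332, -0.0008]), 0.62), ('piston', array([ 0.4087,  0.1072, -0.0012]), 0.78), ('piston', array([ 0.4725, -0.3648, -0.0043]), 0.64)]
```

```bash
python3 -c "
from bench import ctrl
print(ctrl.hand_in())"
```

```text
the job is handed in; nothing more can be done
None
```

I handed the job in at about 31 s of robot time; no verdict came back, but my last camera and force checks showed the crank seated and wound to its stop, the cap clamped, the lock pin at about 85 mm, the mallet standing on its head, and the valve, flange and piston still in place.

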